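# Pin the shim pack in the hitch jig

### The arm

A 6-joint arm with a two-finger parallel gripper is mounted at the origin on the work surface. World frame = base frame: x ahead of the robot, y to its left, z up, the work surface at z = 0. Lengths are in m, angles in rad, forces in N, time in s.
With the tool pointing down it reaches from about 0.3 to 0.775 m from the base axis. Payload 14.6 kg.
Tool frame: the origin (TCP) lies at the very end of the fingers, on their centre line; the grasp point (between the pads) lies 19 mm behind it; y points along the fingers, z is the direction in which the jaws open and shut, and the axes are right-handed (so a half turn about y gives the same grasp; the last joint's range is limited). The gripper opens to 94 mm and grips with 3 to 60 N. Pads are 16 mm wide; open, the fingers measure 119 mm over their backs; the gripper's body (75 mm by 177 mm) begins 78 mm behind the grasp point.
Start: joints at [-1.238, 0.3, 1.521, -0, 1.321, -0.067], TCP at [0.214, -0.507, 0.205] pointing down, gripper open.
Joint ranges: [-3.03, 3.03], [-0.79, 2.21], [0.23, 2.52], [-1.04, 4.18], [0, 3.07], [-2.55, 2.55]. Speed limits (rad/s): [2.22, 2.22, 2.57, 3.14, 3.14, 3.14].

### API

Orientations are given as [roll, pitch, yaw] about the fixed x, y, z axes, in that order (R = Rz(yaw) Ry(pitch) Rx(roll)).
In Python, from station import get_obs, camera, hand_in, masks_of gives the robot as it stands.
- The arm moves only by the shell command python3 -m jog 'ROWS' [FORCE]. ROWS is text: rows parted by semicolons, each of 7 numbers parted by spaces: the shift along the world's x, y, z in mm, then the turn, a rotation vector about the world's x, y, z in degrees, then the closure, from 0 (fully open) to 1 (shut). A call has 1 to 10 rows; each row is the pose to reach, as a shift and turn from the pose measured when the call began; what a row does not reach only later rows make up. A row lasts 1/12 s, in which the tool goes at most 41.7 mm and 7.16 degrees, less where a joint would pass 70% of its speed; a pose out of reach is approached as far as the arm can. A call with a gripper value outside its range is refused whole. The fingers move at their own pace and stop on an object; FORCE is the grip in N (left out, the last holds). Time passes only in rows, so rows that repeat a pose let the fingers close. It gives the time, the measured TCP pose, the force and the opening at its end, in the units of the state.
- get_obs(): the state, without advancing time (a new reading comes with each control period).
- camera(name): name is "scene" or "top" or "wrist"; returns a dict with "img" (420x560x3 uint8, red, green, blue), "range_z" (420x560 float32, m along the optical axis (not along the pixel's ray), 0 where there is no reading), "fx", "fy", "cx", "cy" (pixels), "k1" (the pictures are not rectified: a ray, as slopes to the right and down, at radius r is drawn at 1 + k1 r^2 times it, then the intrinsics apply), "rvec" (rotation vector, rad) and "tvec" (3), from world to camera coordinates, as OpenCV has them. Camera axes: x right, y down, z forward; pixel columns grow to the right and rows downward; lengths in m; the calibration is good to about 2 mm. A picture is of the moment at which its call begins.
- hand_in(): hands the job in, once; it reports no verdict.
Trained networks look in the newest picture that a camera, given by its name, has taken for a name from the list of things; names that differ only in an ending like _2 or _b are one class to them, and where a whole thing is asked for, a point or a joint stands for the part that bears it (a point fixed in the world has none). Each returns a list of dicts, best first, with "conf" (0 to 1); they miss things now and then, are a little off and sometimes report something else, mostly with a low value. They report only what shows in the picture. A call takes as long as a camera call. They do not tell look-alikes from the thing itself.
- masks_of(thing, camera): "mask" (420x560 bool, what is visible of it) and "extent" ([left, top, right, bottom] in pixels, round what is visible of it).
The state is a dict: "time_s": time; "qpos": joint angles; "joint_vel": joint speeds; "tau": joint torques, N m; "ee_pos": TCP position; "eef_rot": TCP orientation; "force": force on the tool from outside, world axes, zero at the start; "moment": the same for the moment, N m; "grip_width": finger opening in m.
Only numpy, scipy, OpenCV 4.12 (cv2) and the standard library are available. Lean on these libraries where they do the work, as an engineer would, in place of code of your own. Each camera call takes 0.05 s, during which the arm holds its last target.

### The job

The strap, spacer and strap lying skewed on the steel jig must be pinned together: slide the pack gently home into the corner of the jig's two fences so that all the holes line up over the bore. Then take the slimmer of the two hitch pins from its timber block, pass it down through the whole stack and press it steadily but gently past the catch in the bore, until its flange is fully down on the top strap, and let go. Do not hammer or force anything, and leave the thicker pin and the rest of the bench alone.

Things in the scene. Friction and masses are not known exactly. Their poses are not given: they have to be found in the camera images.
- jig: dark steel jig fixed to the bench: base block 150 mm (its x) by 130 mm (its y), 25 mm high. On it two fence bars, tops at 50 mm: end fence, inner face at x = +40 mm (y from -60 to +40), and side fence, inner face at y = +32 mm (x from -60 to +40). A plate pushed against both has its hole over the bore. Rigid: keep forces on it and the parts below 45 N. Origin: on the bench, on the bore's axis
- bore (a point): centre of the mouth of the vertical 17.5 mm through bore, on top of the base block, 25 mm above the bench; axes as the jig's. The catch: two sprung balls in the bore 17 mm above the bench grip the pin over its last 14 mm or so; pushing past them takes a steady 5 to 15 N
- strap_low: lowest plate of the pack, plain steel: 80 mm along its x, 64 mm along its y, 8 mm thick, 280 g or so, with a central 17.5 mm round hole. Origin: centre of the hole at the underside. Loose, lies on the jig's base block; x and y point as the jig's do, turned by a little
- spacer: middle plate, black plastic: 80 mm along its x, 64 mm along its y, 12 mm thick, 100 g or so, with a central 17.5 mm round hole. Origin: centre of the hole at the underside. Loose, lies on the low strap; x and y point as the jig's do, turned by a little
- strap_top: top plate, plain steel: 80 mm along its x, 64 mm along its y, 8 mm thick, 280 g or so, with a central 17.5 mm round hole. Origin: centre of the hole at the underside. Loose, lies on the spacer, its top 53 mm above the bench; x and y point as the jig's do, turned by a little. Lightly oiled: about 2 to 5 N slides the whole pack; up to about 18 N closes the last gap to a fence
- pin: slim steel hitch pin, about 200 g: shank 16 mm across, 50 mm long, nose bevelled to 14 mm over its last 3 mm; flange 34 mm across at 50 to 56 mm up, neck, round knob 22 mm across at 62 to 92 mm, gripped from above. Origin: the nose's tip, z up the pin. Hangs upright in its block with 2 mm of play, tip 10 mm above the bench; fully home in the jig its tip is 3 mm above it
- fat_pin: thick steel hitch pin, same form but 22 mm shank: does not fit the holes; hangs in the other block. Origin: tip
- oil_can: green oil can, 56 mm across, 130 mm tall, upright
- bearing: loose bearing ring lying flat, 62 mm across, 18 mm high
- grease_tin: red grease tin, 80 mm across, 70 mm tall
- wrench: wrench lying flat, 200 mm long
- hammer: hammer lying flat
- fat_pin_block: timber block 70 x 70 x 60 mm high, fixed, with a wide hole; holds the thick pin
- pin_block: timber block 70 x 70 x 60 mm high, fixed, with a 21 mm hole; the slim pin hangs in it by its flange. Origin: centre of its underside
Mind the look-alikes: they are no part of the job. Leave any black, blue or turquoise look-alike of the pin alone.

How it is judged:
By the outcome, as a careful person would: the job done as asked, in the order asked, and still so for the second after the job is handed in, with the robot touching nothing.
It also fails if it takes over 64 s, if anything falls off the work surface, if the arm or the gripper's body presses on something with over 40 N, if the wrist force passes 120 N, or if a joint passes its speed limit or range.

## Working session

There is one attempt and no reset: what is moved stays moved. The work goes in short steps, Python scripts to look and compute and a shell command to move; the robot and the scene stay as the last step left them, time stands still between calls to the robot, and variables do not carry over. Pictures are saved under pics/ and viewed, and the job is handed in when it is done.

```bash
ls; mkdir -p pics; python3 - <<'E'
from station import *
import cv2
print(get_obs())
for n in ("scene","top","wrist"):
    c=camera(n); cv2.imwrite(f"pics/{n}0.png",c["img"][:,:,::-1]); print(n,c["fx"],c["fy"],c["cx"],c["cy"],c["k1"],c["rvec"],c["tvec"])
E
```

```text
pics
{'time_s': 0.0, 'qpos': array([-1.23759386e+00,  3.00490991e-01,  1.52158938e+00,  8.41486317e-06,
        1.32071109e+00, -6.65918930e-02]), 'joint_vel': array([-0.00050289, -0.00020931,  0.00129568, -0.00224849, -0.0002505 ,
        0.00113824]), 'tau': array([ 3.68675855e-04, -5.31807268e+01, -3.52736449e+01,  7.08416803e-02,
        2.43924907e-02, -8.80518724e-05]), 'ee_pos': array([ 0.2139909 , -0.50637057,  0.20487191]), 'eef_rot': array([-1.57199193e+00,  8.79042122e-05, -2.74180044e+00]), 'force': array([-0.19738001,  0.50673579,  0.6554771 ]), 'moment': array([ 0.00666734, -0.01587096,  0.01581011]), 'grip_width': 0.09413055733019789}
scene 484.3808237847021 484.3808237847021 274.57165142324965 204.0638078656376 -0.10557972410461171 [ 1.92460845  1.21147932 -0.60151185] [-0.29659394 -0.21633299  1.72102184]
top 533.5713080295257 533.5713080295257 272.12272751518844 200.98950803158348 0.025416456645249445 [ 2.15768463 -2.15169444  0.09310534] [0.06938804 0.54066242 1.15473986]
wrist 353.3716865295514 353.3716865295514 288.70391645209736 213.94547229496084 -0.03556708730396337 [-2.4465099   1.62010075  0.19818585] [-0.54905926 -0.02597187  0.38982155]
```

View pics/scene0.png

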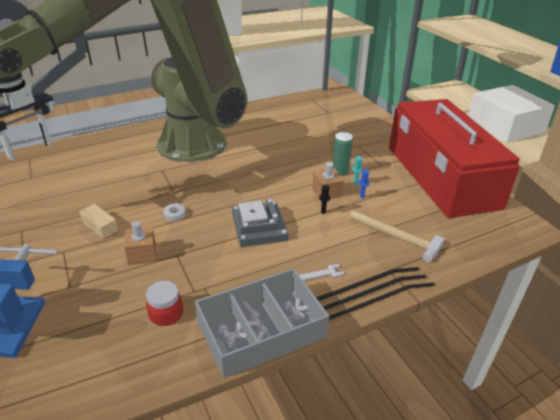

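View pics/top0.png

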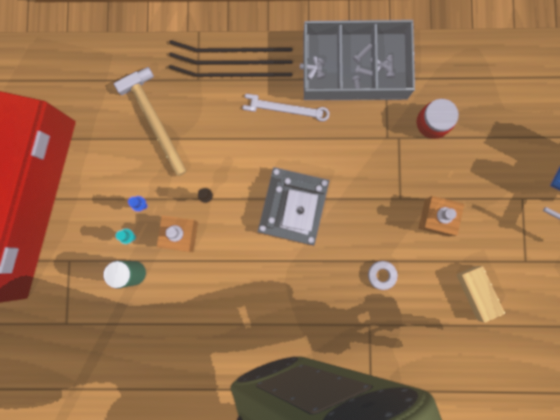

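View pics/wrist0.png

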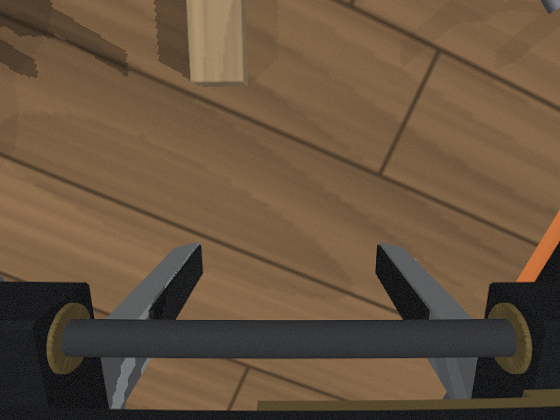

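```bash
cat > h.py <<'E'
from station import *
import numpy as np, cv2
from scipy.spatial.transform import Rotation as Ro
def cam(n):
    c=camera(n); c["R"]=cv2.Rodrigues(np.array(c["rvec"],float))[0]; c["t"]=np.array(c["tvec"],float).ravel(); return c
def rays(c,uv):
    uv=np.atleast_2d(uv).astype(float)
    x=(uv-[c["cx"],c["cy"]])/[c["fx"],c["fy"]]
    s=x.copy()
    for _ in range(20): s=x/(1+c["k1"]*(s**2).sum(1,keepdims=True))
    return np.c_[s,np.ones(len(s))]
def pts(c,uv):   # by range
    uv=np.atleast_2d(uv).astype(int); z=c["range_z"][uv[:,1],uv[:,0]]
    return (rays(c,uv)*z[:,None]-c["t"])@c["R"]
def atz(c,uv,z):
    d=rays(c,uv)@c["R"]; o=-c["R"].T@c["t"]
    return o+d*((z-o[2])/d[:,2])[:,None]
def proj(c,P):
    p=np.atleast_2d(P)@c["R"].T+c["t"]; s=p[:,:2]/p[:,2:]
    s=s*(1+c["k1"]*(s**2).sum(1,keepdims=True)); return s*[c["fx"],c["fy"]]+[c["cx"],c["cy"]]
def cloud(c,m=None):
    if m is None: m=np.ones(c["range_z"].shape,bool)
    m=m&(c["range_z"]>0); v,u=np.nonzero(m); uv=np.c_[u,v]; return uv,pts(c,uv)
E
python3 - <<'E'
from h import *
for n in ("top","scene"):
    c=cam(n)
    for th in ("pin","fat_pin","pin_block","fat_pin_block","jig","strap_top","bearing","oil_can","grease_tin"):
        for r in masks_of(th,n)[:4]:
            uv,P=cloud(c,r["mask"]); 
            hi=P[P[:,2]>np.percentile(P[:,2],98)-.004] if len(P) else P
            print(n,th,round(r["conf"],2),r["extent"],len(P),np.round(np.median(hi,0),3) if len(P) else "")
    img=c["img"]
    def crop(x,y,w,k): return cv2.resize(img[y-w:y+w,x-w:x+w],(k,k),interpolation=cv2.INTER_CUBIC)
    if n=="top": L=[(175,233),(445,214),(297,207)]
    else: L=[(328,180),(140,240),(260,220)]
    o=np.hstack([crop(x,y,40,266) for x,y in L]); cv2.imwrite(f"pics/crop_{n}.png",o[:,:,::-1])
E
```

```text
top pin 0.59 [115.7, 226.7, 135.9, 243.0] 256 [0.459 0.388 0.092]
top pin 0.58 [198.6, 188.4, 215.5, 204.1] 203 [0.551 0.218 0.092]
top pin 0.54 [128.8, 193.5, 146.8, 212.5] 197 [0.533 0.363 0.093]
top pin 0.47 [165.8, 224.9, 183.6, 240.0] 204 [0.467 0.276 0.102]
top fat_pin 0.57 [435.2, 207.6, 458.2, 223.0] 232 [ 0.506 -0.298  0.101]
top fat_pin 0.43 [111.3, 70.4, 184.8, 172.7] 1437 [0.752 0.357 0.026]
top pin_block 0.64 [155.5, 216.6, 199.6, 252.8] 1024 [0.467 0.278 0.061]
top fat_pin_block 0.74 [416.9, 195.2, 464.3, 236.8] 1179 [ 0.508 -0.296  0.06 ]
top jig 0.81 [257.3, 166.3, 328.0, 244.5] 2572 [0.568 0.047 0.052]
top strap_top 0.84 [282.8, 189.4, 319.6, 231.0] 1069 [0.523 0.012 0.054]
top bearing 0.55 [370.1, 261.7, 399.5, 289.6] 488 [ 0.381 -0.17   0.019]
top oil_can 0.56 [107.7, 258.2, 146.3, 287.9] 951 [0.381 0.382 0.13 ]
top grease_tin 0.87 [417.4, 100.5, 459.1, 141.8] 1257 [ 0.725 -0.294  0.071]
scene pin 0.71 [319.6, 186.6, 329.8, 214.3] 223 [0.556 0.216 0.092]
scene pin 0.6 [359.7, 171.1, 368.2, 197.5] 208 [0.537 0.362 0.092]
scene pin 0.52 [352.2, 156.5, 364.5, 188.2] 197 [0.466 0.386 0.092]
scene pin 0.29 [232.2, 198.0, 289.4, 250.0] 1599 [0.571 0.037 0.052]
scene fat_pin 0.78 [132.1, 223.0, 147.1, 240.2] 205 [ 0.507 -0.3    0.104]
scene pin_block 0.92 [310.5, 168.6, 345.3, 200.5] 650 [0.48  0.268 0.062]
scene fat_pin_block 0.78 [124.8, 230.1, 154.5, 262.8] 928 [ 0.519 -0.3    0.062]
scene jig 0.94 [234.5, 198.4, 287.5, 247.5] 1520 [0.571 0.036 0.052]
scene strap_top 0.72 [235.9, 201.1, 266.6, 223.5] 492 [0.523 0.008 0.054]
scene strap_top 0.48 [350.3, 209.3, 444.8, 262.8] 996 [0.781 0.362 0.027]
scene strap_top 0.16 [231.8, 203.7, 289.7, 248.1] 1670 [0.57  0.037 0.052]
scene bearing 0.58 [164.5, 202.4, 180.2, 220.2] 274 [ 0.383 -0.178  0.019]
scene oil_can 0.66 [334.4, 133.8, 355.0, 178.7] 668 [0.386 0.379 0.131]
scene grease_tin 0.8 [148.1, 283.5, 181.2, 323.0] 1298 [ 0.729 -0.298  0.071]
```

View pics/crop_top.png

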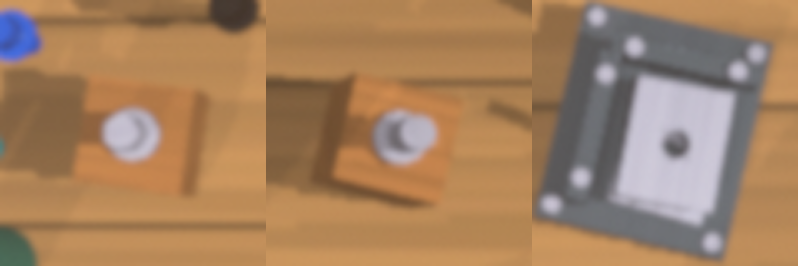

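View pics/crop_scene.png

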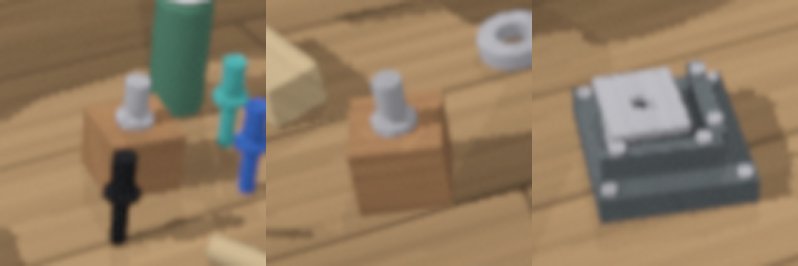

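```bash
python3 - <<'E'
from h import *
c=cam("wrist"); o=get_obs(); Rt=Ro.from_euler("xyz",o["eef_rot"]).as_matrix()
print("tool axes cols\n",Rt.round(3)); print("cam pos world",-c["R"].T@c["t"], "in tool",Rt.T@(-c["R"].T@c["t"]-o["ee_pos"]))
print("cam axes in tool\n",(Rt.T@c["R"].T).round(3))
E
```

```text
tool axes cols
 [[-0.921 -0.     0.389]
 [-0.389  0.    -0.921]
 [ 0.    -1.    -0.   ]]
cam pos world [ 0.27708555 -0.4794585   0.38453181] in tool [-0.06861459 -0.17908683 -0.00047529]
cam axes in tool
 [[-0.001  0.971  0.239]
 [ 0.    -0.239  0.971]
 [ 1.     0.001  0.   ]]
```

```bash
python3 -m jog '256 536 -40 0 0 -36 0;256 536 -40 0 0 -36 0;256 536 -40 0 0 -36 0;256 536 -40 0 0 -36 0;256 536 -40 0 0 -36 0;256 536 -40 0 0 -36 0;256 536 -40 0 0 -36 0;256 536 -40 0 0 -36 0;256 536 -40 0 0 -36 0;256 536 -40 0 0 -36 0'
```

```text
time_s: 2.03
ee_pos: [0.3891, -0.1396, 0.1784]
eef_rot: [-1.571, 0.001, 2.913]
force: [0.2, -0.8, -0.6]
grip_width: 0.094
```

```bash
python3 -m jog '80 170 -40 0 0 0 0;80 170 -40 0 0 0 0;80 170 -40 0 0 0 0;80 170 -40 0 0 0 0;80 170 -40 0 0 0 0;80 170 -40 0 0 0 0;80 170 -40 0 0 0 0'; python3 - <<'E'
from h import *
c=cam("wrist"); cv2.imwrite("pics/w1.png",c["img"][:,:,::-1]); np.savez("w1.npz",**c); print(get_obs()["ee_pos"])
E
```

```text
time_s: 2.62
ee_pos: [0.4691, 0.0314, 0.138]
eef_rot: [-1.57, -0.0, 2.915]
force: [-1.4, -0.1, -0.2]
grip_width: 0.0943
[0.4689743  0.03042306 0.13835963]
```

View pics/w1.png

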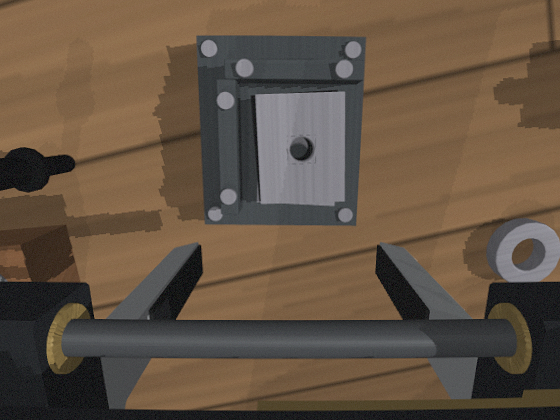

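```bash
python3 - <<'E'
from h import *
c=dict(np.load("w1.npz"))
im=c["img"][30:235,190:375]; cv2.imwrite("pics/w1c.png",cv2.resize(im,None,fx=2.9,fy=2.9,interpolation=cv2.INTER_CUBIC)[:,:,::-1])
uv,P=cloud(c); 
m=(abs(P[:,0]-.53)<.15)&(abs(P[:,1]-.02)<.15)&(uv[:,1]<232)
uv,P=uv[m],P[m]
print(np.histogram(P[:,2],bins=np.arange(-.004,.064,.002)))
def rect(sel):
    r=cv2.minAreaRect(P[sel][:,:2].astype(np.float32)*1000); return r,cv2.boxPoints(r).round(1).tolist()
print("base",rect((P[:,2]>.018)&(P[:,2]<.06)))
s=(P[:,2]>.0515)&(P[:,2]<.058); print(s.sum())
Z=np.zeros((420,560)); Z[uv[:,1],uv[:,0]]=P[:,2]
v=np.clip(Z[30:235,190:375]*1000,0,60)
cv2.imwrite("pics/w1z.png",cv2.applyColorMap(cv2.resize((v*4.2).astype(np.uint8),None,fx=2.9,fy=2.9,interpolation=cv2.INTER_NEAREST),cv2.COLORMAP_JET))
E
```

```text
(array([  332, 29420, 21033,   109,     0,     0,     0,     0,     0,
           0,     0,     0,     0,  1616, 11074,  1276,   370,   120,
         292,    77,   105,    88,    87,   168,   505,   181,  2623,
        2813,  8132,   765,     1,     0,     0]), array([-0.004, -0.002,  0.   ,  0.002,  0.004,  0.006,  0.008,  0.01 ,
        0.012,  0.014,  0.016,  0.018,  0.02 ,  0.022,  0.024,  0.026,
        0.028,  0.03 ,  0.032,  0.034,  0.036,  0.038,  0.04 ,  0.042,
        0.044,  0.046,  0.048,  0.05 ,  0.052,  0.054,  0.056,  0.058,
        0.06 ,  0.062]))
base (((531.2413940429688, 24.386199951171875), (130.91650390625, 150.41787719726562), 76.53962707519531), [[442.8999938964844, -21.799999237060547], [589.0999755859375, -56.79999923706055], [619.5999755859375, 70.5], [473.29998779296875, 105.5999984741211]])
9715
```

View pics/w1c.png

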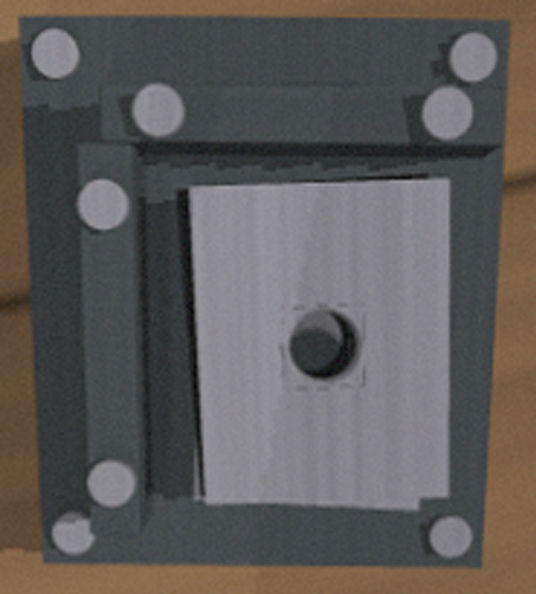

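View pics/w1z.png

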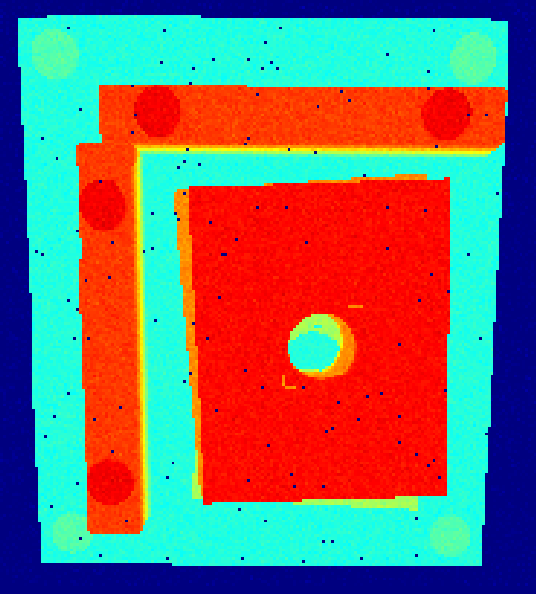

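```bash
cat >> h.py <<'E'
J0=np.array([.5312,.0244]); JY=np.deg2rad(-13.46)
JR=np.array([[np.cos(JY),-np.sin(JY)],[np.sin(JY),np.cos(JY)]])
def toj(P): return (np.atleast_2d(P)[:,:2]-J0)@JR
def fromj(p): return np.atleast_2d(p)@JR.T+J0
E
python3 - <<'E'
from h import *
c=dict(np.load("w1.npz")); uv,P=cloud(c); p=toj(P)*1000; z=P[:,2]*1000
m=(abs(p)<80).all(1)&(uv[:,1]<232); p,z=p[m],z[m]
f=(z>46)&(z<52)
a=f&(p[:,0]>30)&(abs(p[:,1])<30); print("end fence x",np.percentile(p[a,0],[1,5,50,95,99]).round(1))
a=f&(p[:,1]>25)&(abs(p[:,0])<25); print("side fence y",np.percentile(p[a,1],[1,5,50,95,99]).round(1))
a=f&(p[:,0]>45)&(p[:,0]<60);print("end y",p[a,1].min(),p[a,1].max())
a=f&(p[:,1]>36)&(p[:,1]<50);print("side x",p[a,0].min(),p[a,0].max())
a=(z>51.5)&(p[:,0]<35)&(p[:,1]<28)
r=cv2.minAreaRect(p[a].astype(np.float32)); print("top",r,cv2.boxPoints(r).round(1).tolist())
q=p[a]
o=get_obs(); print("tcp jig",toj(o["ee_pos"])*1000,"tool x dir jig", np.rad2deg(o["eef_rot"][2]))
for nm,lo,hi in(("spacer",42,47),("low",30.5,35)):
    a=(z>lo)&(z<hi)&(p[:,0]<38)&(p[:,1]<29)&(np.hypot(*(p-r[0]).T)>14); 
    if a.sum(): print(nm,a.sum(),p[a].min(0),p[a].max(0))
E
```

```text
end fence x [39.7 40.  46.1 52.6 53.3]
side fence y [32.2 32.5 38.7 45.3 46. ]
end y -60.29284992340357 39.835003101132756
side x -59.64362982872993 53.32203673813532
top ((-9.326190948486328, -15.937690734863281), (79.76782989501953, 64.3712387084961), 2.5034823417663574) [[-50.599998474121094, 14.5], [-47.79999923706055, -49.79999923706055], [31.899999618530273, -46.400001525878906], [29.100000381469727, 18.0]]
tcp jig [[-61.91849139  -8.6264341 ]] tool x dir jig 166.94908223733484
spacer 395 [-49.61202264 -41.56437241] [33.2042714  21.86635178]
low 149 [-55.93515163 -44.22641189] [-40.05361143  19.35060895]
```

```bash
python3 -m jog '-13.4 -4.5 0 0 0 -0.4 0.79;-13.4 -4.5 -40 0 0 -0.4 0.79;-13.4 -4.5 -70 0 0 -0.4 0.79;-13.4 -4.5 -100 0 0 -0.4 0.79;-13.4 -4.5 -110 0 0 -0.4 0.79;-13.4 -4.5 -110 0 0 -0.4 0.79;-13.4 -4.5 -110 0 0 -0.4 0.79' 20; python3 - <<'E'
from h import *
c=cam("wrist"); cv2.imwrite("pics/w2.png",c["img"][:,:,::-1]); o=get_obs(); print(o["ee_pos"],toj(o["ee_pos"])*1000,o["force"],o["grip_width"],o["qpos"])
E
```

```text
time_s: 3.25
ee_pos: [0.456, 0.0253, 0.0294]
eef_rot: [-1.57, 0.001, 2.906]
force: [-0.3, -0.2, 0.2]
grip_width: 0.0508
[0.45631557 0.02542414 0.02982217] [[-73.06594341 -16.43457414]] [ 0.40902229 -0.24521083 -0.15004446] 0.04661740897515501 [-2.41924151e-02  3.37634247e-01  1.93768023e+00 -7.04466374e-04
  8.64146240e-01  1.78255286e+00]
```

View pics/w2.png

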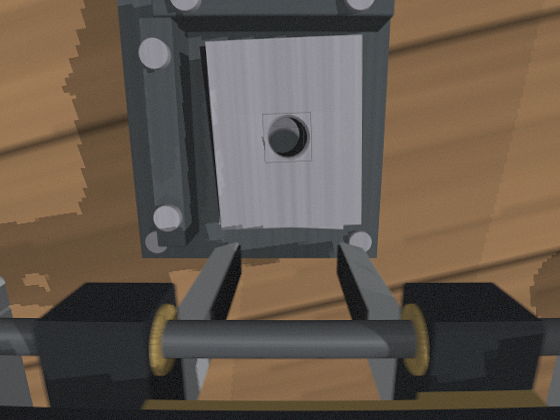

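```bash
python3 -m jog '2.9 -0.7 -1 0 0 0 0.79;5.8 -1.4 -1 0 0 0 0.79;7.8 -1.9 -1 0 0 0 0.79;8.8 -2.1 -1 0 0 0 0.79;9.7 -2.3 -1 0 0 0 0.79;10.7 -2.6 -1 0 0 0 0.79;11.7 -2.8 -1 0 0 0 0.79;12.6 -3.0 -1 0 0 0 0.79'; python3 -m jog '1 -0.23 0 0 0 0 0.79;1.9 -0.47 0 0 0 0 0.79;2.9 -0.7 0 0 0 0 0.79;3.9 -0.93 0 0 0 0 0.79'
```

```text
time_s: 3.97
ee_pos: [0.4689, 0.0224, 0.0288]
eef_rot: [-1.571, 0.002, 2.906]
force: [-2.0, -0.4, 1.0]
grip_width: 0.0196
time_s: 4.3
ee_pos: [0.4728, 0.0215, 0.0287]
eef_rot: [-1.571, 0.002, 2.906]
force: [-3.3, 1.4, 1.1]
grip_width: 0.0196
```

```bash
python3 -m jog '1 -0.23 0 0 0 0 0.79;1.9 -0.47 0 0 0 0 0.79;2.9 -0.7 0 0 0 0 0.79;3.9 -0.93 0 0 0 0 0.79;4.9 -1.16 0 0 0 0 0.79;5.4 -1.28 0 0 0 0 0.79;5.8 -1.4 0 0 0 0 0.79'; python3 - <<'E'
from h import *
c=cam("wrist"); np.savez("w3.npz",**c); cv2.imwrite("pics/w3.png",c["img"][:,:,::-1]); o=get_obs(); print(toj(o["ee_pos"])*1000)
E
```

```text
time_s: 4.88
ee_pos: [0.4785, 0.0202, 0.0287]
eef_rot: [-1.571, 0.001, 2.906]
force: [-3.2, 1.5, 1.9]
grip_width: 0.0196
[[-50.1761006  -16.40948861]]
```

View pics/w3.png

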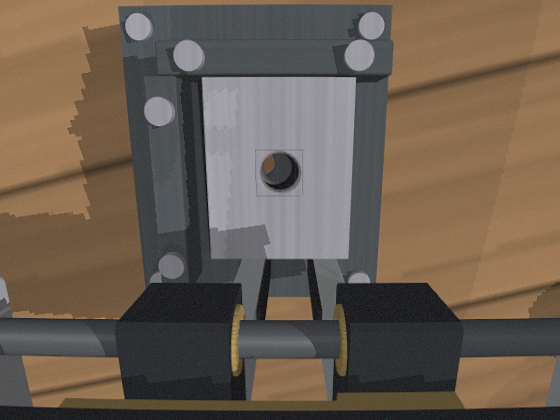

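```bash
python3 -m jog '-7.8 1.9 0 0 0 0 0.79;-7.8 1.9 30 0 0 0 0.79;-7.8 1.9 50 0 0 7 0.79;20 -20 50 0 0 14 0.79;35.6 -66.1 50 0 0 21 0.79;35.6 -66.1 50 0 0 28 0.79;35.6 -66.1 50 0 0 35 0.79;35.6 -66.1 50 0 0 42 0.79;35.6 -66.1 50 0 0 49 0.79;35.6 -66.1 50 0 0 56 0.79'; python3 -m jog '0 0 0 0 0 7 0.79;0 0 0 0 0 14 0.79;0 0 0 0 0 21 0.79;0 0 0 0 0 28 0.79;0 0 0 0 0 34 0.79;0 0 0 0 0 34 0.79'; python3 - <<'E'
from h import *
c=cam("wrist"); np.savez("w4.npz",**c); cv2.imwrite("pics/w4.png",c["img"][:,:,::-1]); o=get_obs(); print(o["ee_pos"],toj(o["ee_pos"])*1000, np.rad2deg(o["eef_rot"][2])-(180-13.46+90)+360)
E
```

```text
time_s: 5.77
ee_pos: [0.5141, -0.0461, 0.0788]
eef_rot: [-1.57, 0.002, -2.394]
force: [0.6, -0.1, 0.4]
grip_width: 0.0196
time_s: 6.27
ee_pos: [0.514, -0.0461, 0.0789]
eef_rot: [-1.569, 0.002, -1.795]
force: [0.3, -0.8, -0.1]
grip_width: 0.0195
[ 0.5140894  -0.04607906  0.07892756] [[ -0.23545264 -72.52596352]] 0.2001973126321559
```

View pics/w4.png

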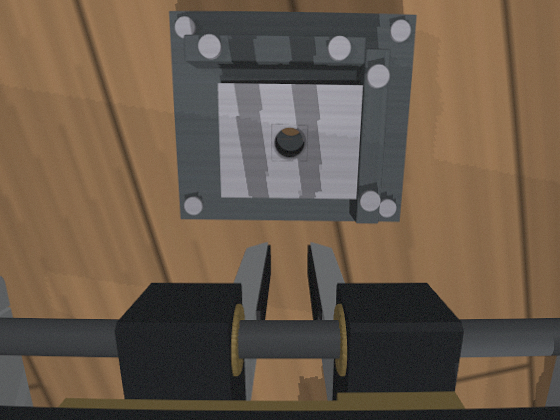

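```bash
python3 -m jog '0 0 -35 0 0 0 0.79;0 0 -50 0 0 0 0.79;0.9 3.9 -50.4 0 0 0 0.79;1.9 7.8 -50.4 0 0 0 0.79;2.6 10.7 -50.4 0 0 0 0.79;3.0 12.6 -50.4 0 0 0 0.79;3.3 13.6 -50.4 0 0 0 0.79;3.5 14.6 -50.4 0 0 0 0.79'; python3 -m jog '0.23 0.97 0 0 0 0 0.79;0.47 1.94 0 0 0 0 0.79;0.7 2.92 0 0 0 0 0.79;0.93 3.89 0 0 0 0 0.79;1.16 4.86 0 0 0 0 0.79;1.4 5.83 0 0 0 0 0.79;1.63 6.8 0 0 0 0 0.79;1.86 7.78 0 0 0 0 0.79'; python3 - <<'E'
from h import *
o=get_obs(); print(o["ee_pos"],toj(o["ee_pos"])*1000)
E
```

```text
time_s: 6.98
ee_pos: [0.518, -0.0313, 0.0292]
eef_rot: [-1.568, 0.002, -1.802]
force: [-0.1, -0.2, -0.3]
grip_width: 0.0199
time_s: 7.65
ee_pos: [0.5198, -0.0235, 0.0292]
eef_rot: [-1.568, 0.002, -1.802]
force: [-1.3, -1.2, 0.6]
grip_width: 0.0197
[ 0.51984831 -0.02351534  0.0292283 ] [[  0.11319418 -49.24152884]]
```

```bash
python3 -m jog '0.23 0.97 -0.3 0 0 0 0.79;0.47 1.94 -0.5 0 0 0 0.79;0.7 2.92 -0.5 0 0 0 0.79;0.93 3.89 -0.5 0 0 0 0.79;1.16 4.86 -0.5 0 0 0 0.79;1.4 5.83 -0.5 0 0 0 0.79;1.63 6.8 -0.5 0 0 0 0.79'; python3 -m jog '0.12 0.49 0 0 0 0 0.79;0.23 0.97 0 0 0 0 0.79;0.35 1.46 0 0 0 0 0.79'; python3 - <<'E'
from h import *
o=get_obs(); print(o["ee_pos"],toj(o["ee_pos"])*1000)
E
```

```text
time_s: 8.23
ee_pos: [0.5214, -0.0167, 0.0287]
eef_rot: [-1.568, 0.002, -1.802]
force: [-1.0, -4.4, 1.3]
grip_width: 0.0197
time_s: 8.48
ee_pos: [0.5216, -0.016, 0.0287]
eef_rot: [-1.568, 0.0, -1.802]
force: [-4.5, -14.7, 2.9]
grip_width: 0.0198
[ 0.52161831 -0.01603529  0.0287305 ] [[  0.09347724 -41.55493982]]
```

```bash
python3 -m jog '0.2 0.9 0 0 0 0 0.79;0.2 0.9 0 0 0 0 0.79'; python3 - <<'E'
from h import *
c=cam("wrist"); np.savez("w5.npz",**c); o=get_obs(); print(o["ee_pos"],toj(o["ee_pos"])*1000,o["force"])
im=c["img"][0:300,150:430]; cv2.imwrite("pics/w5.png",cv2.resize(im,None,fx=2,fy=2,interpolation=cv2.INTER_CUBIC)[:,:,::-1])
E
```

```text
time_s: 8.65
ee_pos: [0.5216, -0.0161, 0.0287]
eef_rot: [-1.568, -0.001, -1.802]
force: [-2.9, -12.3, 2.3]
grip_width: 0.0198
[ 0.52157878 -0.01608114  0.02871103] [[  0.06570216 -41.60872807]] [ -4.21484426 -12.14389266   2.71774752]
```

View pics/w5.png

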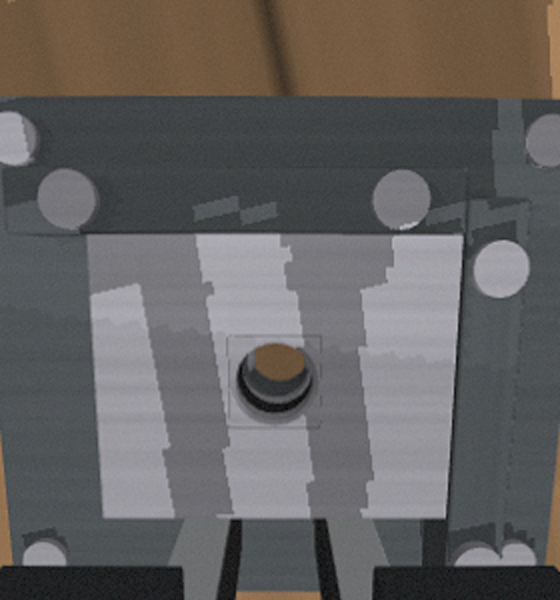

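```bash
python3 -m jog '0.28 1.15 0 0 0 0 0.79;0.34 1.4 0 0 0 0 0.79;0.36 1.5 0 0 0 0 0.79'; python3 - <<'E'
from h import *
o=get_obs(); print(o["ee_pos"],toj(o["ee_pos"])*1000,o["force"])
E
```

```text
time_s: 8.95
ee_pos: [0.5216, -0.0161, 0.0288]
eef_rot: [-1.569, -0.004, -1.803]
force: [-5.7, -17.8, 3.1]
grip_width: 0.0198
[ 0.52157615 -0.01605876  0.02875059] [[  0.05793623 -41.58757205]] [ -5.65528908 -17.76499275   3.07273633]
```

```bash
python3 -m jog '-1.9 -7.8 0 0 0 0 0.79;-1.9 -7.8 30 0 0 0 0.79;-1.9 -7.8 50 0 0 -7 0.79;-30 20 50 0 0 -14 0.79;-50.6 54.9 50 0 0 -21 0.79;-50.6 54.9 50 0 0 -28 0.79;-50.6 54.9 50 0 0 -35 0.79;-50.6 54.9 50 0 0 -42 0.79;-50.6 54.9 50 0 0 -49 0.79;-50.6 54.9 50 0 0 -56 0.79'; python3 -m jog '0 0 0 0 0 -7 0.79;0 0 0 0 0 -14 0.79;0 0 0 0 0 -21 0.79;0 0 0 0 0 -28 0.79;0 0 0 0 0 -34 0.79;0 0 0 0 0 -34 0.79'; python3 - <<'E'
from h import *
c=cam("wrist"); np.savez("w6.npz",**c); cv2.imwrite("pics/w6.png",c["img"][:,:,::-1]); o=get_obs(); print(o["ee_pos"],toj(o["ee_pos"])*1000, np.rad2deg(o["eef_rot"][2])-(180-13.46))
E
```

```text
time_s: 9.78
ee_pos: [0.471, 0.0392, 0.0788]
eef_rot: [-1.569, -0.003, -2.786]
force: [0.5, -0.6, -0.0]
grip_width: 0.02
time_s: 10.28
ee_pos: [0.4709, 0.0394, 0.0787]
eef_rot: [-1.57, -0.003, 2.899]
force: [0.4, 0.1, 0.5]
grip_width: 0.0196
[0.47093037 0.03932396 0.07873073] [[-62.0879771    0.48529302]] -0.05137067233957282
```

View pics/w6.png

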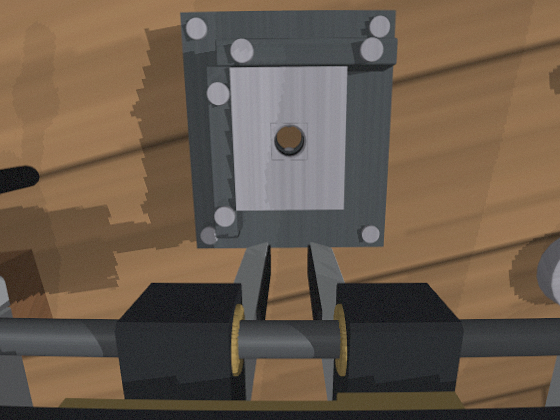

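```bash
python3 -m jog '0 0 -35 0 0 0 0.79;0 0 -50 0 0 0 0.79;2.9 -0.7 -50.3 0 0 0 0.79;5.8 -1.4 -50.3 0 0 0 0.79;7.8 -1.86 -50.3 0 0 0 0.79;8.75 -2.1 -50.3 0 0 0 0.79;9.7 -2.33 -50.3 0 0 0 0.79'; python3 -m jog '0.6 -0.14 0 0 0 0 0.79;1.1 -0.26 0 0 0 0 0.79;1.6 -0.38 0 0 0 0 0.79;2.1 -0.5 0 0 0 0 0.79'; python3 - <<'E'
from h import *
o=get_obs(); print(o["ee_pos"],toj(o["ee_pos"])*1000,o["force"])
E
```

```text
time_s: 10.92
ee_pos: [0.4809, 0.037, 0.0289]
eef_rot: [-1.57, -0.003, 2.907]
force: [-0.1, 0.2, -0.8]
grip_width: 0.02
time_s: 11.25
ee_pos: [0.4827, 0.0365, 0.0288]
eef_rot: [-1.57, -0.003, 2.907]
force: [-2.1, 0.4, 2.2]
grip_width: 0.0197
[0.4827458  0.03652312 0.02884484] [[-49.94514436   0.51161679]] [-2.13191209  0.41641627  2.19053418]
```

```bash
python3 -m jog '0.5 -0.12 0 0 0 0 0.79;1.0 -0.23 0 0 0 0 0.79;1.4 -0.33 0 0 0 0 0.79'; python3 -m jog '1.0 -0.23 0 0 0 0 0.79;1.2 -0.28 0 0 0 0 0.79'; python3 - <<'E'
from h import *
o=get_obs(); print(o["ee_pos"],toj(o["ee_pos"])*1000,o["force"])
E
```

```text
time_s: 11.5
ee_pos: [0.4836, 0.0363, 0.0287]
eef_rot: [-1.57, -0.005, 2.907]
force: [-9.1, 2.4, 4.8]
grip_width: 0.02
time_s: 11.67
ee_pos: [0.4836, 0.0363, 0.0285]
eef_rot: [-1.569, -0.008, 2.907]
force: [-11.4, 2.7, 8.5]
grip_width: 0.0198
[0.48356581 0.03630062 0.02845373] [[-49.09586836   0.48609863]] [-11.41287745   2.65481553   8.53207246]
```

```bash
python3 -m jog '1.3 -0.3 0.3 0 0 0 0.79;1.7 -0.4 0.3 0 0 0 0.79;1.7 -0.4 0.3 0 0 0 0.79'; python3 - <<'E'
from h import *
c=cam("wrist"); np.savez("w7.npz",**c); o=get_obs(); print(o["ee_pos"],toj(o["ee_pos"])*1000,o["force"])
im=c["img"][0:300,150:430]; cv2.imwrite("pics/w7.png",cv2.resize(im,None,fx=2,fy=2,interpolation=cv2.INTER_CUBIC)[:,:,::-1])
E
```

```text
time_s: 11.92
ee_pos: [0.4835, 0.0363, 0.0283]
eef_rot: [-1.569, -0.013, 2.907]
force: [-14.4, 3.9, 8.7]
grip_width: 0.0195
[0.48349939 0.03629586 0.02833451] [[-49.15935488   0.46601337]] [-13.9813398    3.68547516   7.72418324]
```

View pics/w7.png

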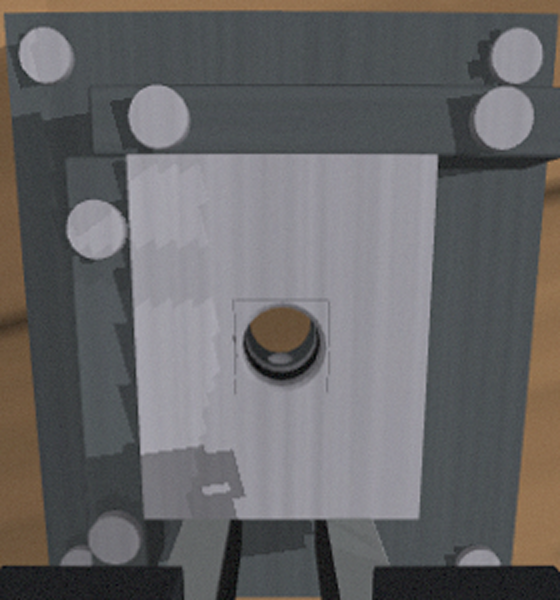

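```bash
python3 -m jog '1.9 -0.45 0.3 0 0 0 0.79;2.1 -0.5 0.3 0 0 0 0.79'; python3 - <<'E'
from h import *
o=get_obs(); print(o["ee_pos"],toj(o["ee_pos"])*1000,o["force"])
E
python3 -m jog '0 0 0 0 0 0 0.79;-7.8 1.9 0 0 0 0 0.79;-7.8 1.9 25 0 0 0 0.79;-12 6 60 0 0 0 0.79;-17 12 80 0 0 0 0.5;-17 12 90 0 0 0 0.5;-17 12 90 0 0 0 0.5'; python3 - <<'E'
from h import *
c=cam("wrist"); np.savez("w8.npz",**c); o=get_obs(); print(o["ee_pos"],toj(o["ee_pos"])*1000,o["eef_rot"])
im=c["img"][0:260,140:420]; cv2.imwrite("pics/w8.png",cv2.resize(im,None,fx=2.2,fy=2.2,interpolation=cv2.INTER_CUBIC)[:,:,::-1])
uv,P=cloud(c); p=toj(P)*1000; z=P[:,2]*1000
m=(abs(p)<80).all(1)&(uv[:,1]<240); p,z=p[m],z[m]
r=cv2.minAreaRect(p[(z>51.6)&(p[:,0]<39)&(p[:,1]<31)].astype(np.float32)); print("top",r)
# hole
top=(z>51.5); h=(z<50)&(np.hypot(*p.T)<14)
E
```

```text
time_s: 12.13
ee_pos: [0.4834, 0.0363, 0.0282]
eef_rot: [-1.568, -0.018, 2.907]
force: [-18.3, 5.6, 11.8]
grip_width: 0.0195
[0.48342103 0.03626395 0.02818205] [[-49.22813951   0.41673289]] [-18.3460402    5.60363633  11.84993873]
time_s: 12.72
ee_pos: [0.4673, 0.0484, 0.12]
eef_rot: [-1.569, -0.014, 2.908]
force: [0.0, 1.1, -0.6]
grip_width: 0.0363
[0.46670785 0.04818891 0.11830193] [[-68.25798026   8.12387914]] [-1.5683979  -0.01656717  2.90755636]
top ((-0.48752593994140625, -0.5610294342041016), (63.21662902832031, 79.12229919433594), 89.8034896850586)
```

View pics/w8.png

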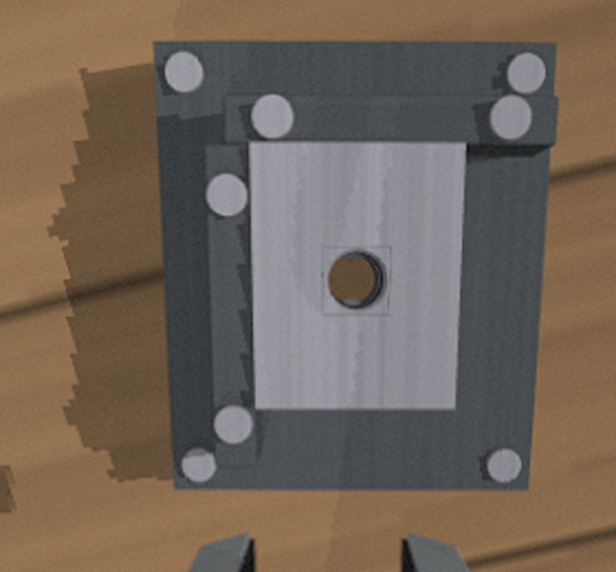

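```bash
python3 - <<'E'
from h import *
o=get_obs(); R=Ro.from_euler("xyz",o["eef_rot"]); D=Ro.from_euler("xyz",[-np.pi/2,0,np.pi+JY])
print(np.rad2deg((D*R.inv()).as_rotvec()))
E
```

```text
[-0.08688381 -0.95518009 -0.05184509]
```

```bash
python3 -m jog '-53 242 52 0 -1 0 0.45;-53 242 52 0 -1 0 0.45;-53 242 52 0 -1 0 0.45;-53 242 52 0 -1 0 0.45;-53 242 52 0 -1 0 0.45;-53 242 52 0 -1 0 0.45;-53 242 52 0 -1 0 0.45;-53 242 52 0 -1 0 0.45'; python3 - <<'E'
from h import *
c=cam("wrist"); np.savez("w9.npz",**c); o=get_obs(); print(o["ee_pos"],o["eef_rot"])
cv2.imwrite("pics/w9.png",c["img"][:,:,::-1])
E
```

```text
time_s: 13.43
ee_pos: [0.413, 0.2915, 0.1686]
eef_rot: [-1.571, -0.001, 2.911]
force: [0.4, 0.1, -0.1]
grip_width: 0.052
[0.41329262 0.29008785 0.16845512] [-1.57056184e+00 -1.21633165e-03  2.90905418e+00]
```

View pics/w9.png

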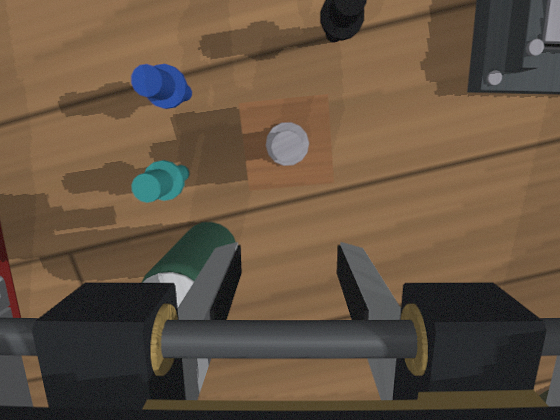

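```bash
python3 - <<'E'
from h import *
c=dict(np.load("w9.npz")); uv,P=cloud(c); z=P[:,2]*1000
near=(np.hypot(P[:,0]-.467,P[:,1]-.277)<.06)&(uv[:,1]<240)
for nm,lo,hi in(("knob",97,106),("flange",64,69),("block",57,62.9)):
    a=near&(z>lo)&(z<hi)
    if nm!="block":a&=(np.hypot(P[:,0]-.467,P[:,1]-.277)<.03)
    r=cv2.minAreaRect(P[a,:2].astype(np.float32)*1000); (cc,rr)=cv2.minEnclosingCircle(P[a,:2].astype(np.float32)*1000)
    print(nm,a.sum(),np.median(z[a]),r,"circ",cc,rr)
im=c["img"][90:200,230:345]; cv2.imwrite("pics/w9c.png",cv2.resize(im,None,fx=5,fy=5,interpolation=cv2.INTER_CUBIC)[:,:,::-1])
E
```

```text
knob 769 101.94396074380886 ((467.5104064941406, 280.77447509765625), (20.67318344116211, 20.38816261291504), 77.62368774414062) circ (467.2811279296875, 280.8419189453125) 10.878711700439453
flange 644 65.85733557080931 ((467.497802734375, 280.9953308105469), (33.045814514160156, 31.74805450439453), 76.89871215820312) circ (467.1723327636719, 280.7304382324219) 16.877565383911133
block 6291 59.87618260222186 ((467.4736328125, 280.88720703125), (70.33794403076172, 69.63034057617188), 82.36238861083984) circ (467.50054931640625, 280.93743896484375) 48.915164947509766
```

View pics/w9c.png

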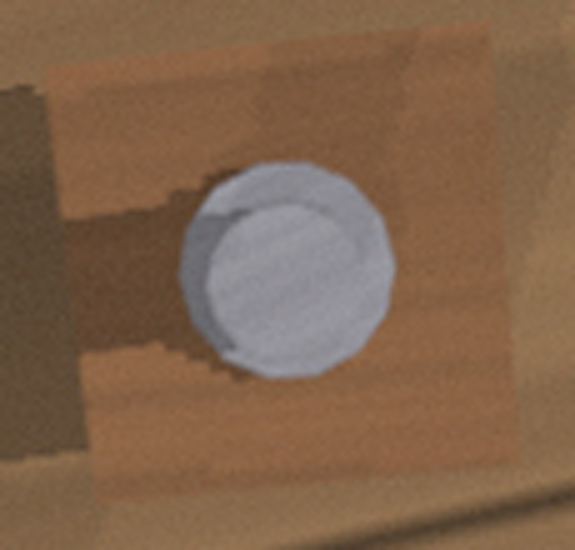

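```bash
python3 -m jog '30 -5 0 0 0 0 0.45;54.1 -9.3 0 0 0 0 0.45;54.1 -9.3 -15 0 0 0 0.45;54.1 -9.3 -50 0 0 0 0.45;54.1 -9.3 -85 0 0 0 0.45;54.1 -9.3 -96.5 0 0 0 0.45;54.1 -9.3 -96.5 0 0 0 0.45' 10; python3 -m jog '0 0 0 0 0 0 1;0 0 0 0 0 0 1;0 0 0 0 0 0 1;0 0 0 0 0 0 1;0 0 0 0 0 0 1;0 0 0 0 0 0 1' 10; python3 - <<'E'
from h import *
o=get_obs(); print(o["ee_pos"],o["eef_rot"],o["grip_width"],o["force"])
E
```

```text
time_s: 14.07
ee_pos: [0.4662, 0.2786, 0.0686]
eef_rot: [-1.566, -0.006, 2.907]
force: [0.0, -0.1, 0.5]
grip_width: 0.0513
time_s: 14.57
ee_pos: [0.4667, 0.2791, 0.0697]
eef_rot: [-1.568, -0.005, 2.907]
force: [-0.6, 1.0, 6.8]
grip_width: 0.0204
[0.46672625 0.27906008 0.06970545] [-1.56770453 -0.00457045  2.90747179] 0.020381067375616783 [-0.62446783  0.96244123  6.77977594]
```

```bash
python3 -m jog '0 0 0 0 0 0 1;0 0 0 0 0 0 1;0 0 2 0 0 0 1;0 0 6 0 0 0 1;0 0 14 0 0 0 1;0 0 24 0 0 0 1' 40; python3 -m jog '0 0 15 0 0 0 1;0 0 30 0 0 0 1;0 0 45 0 0 0 1;0 0 60 0 0 0 1;0 0 60 0 0 0 1;0 0 60 0 0 0 1'; python3 - <<'E'
from h import *
o=get_obs(); print(o["ee_pos"],o["eef_rot"],o["grip_width"],o["force"],o["qpos"])
for n in("scene","wrist"):
    c=cam(n); np.savez(f"x_{n}.npz",**c)
    cv2.imwrite(f"pics/x_{n}.png",(cv2.resize(c["img"][100:240,240:400],None,fx=4,fy=4,interpolation=cv2.INTER_CUBIC) if n=="scene" else c["img"])[:,:,::-1])
E
```

```text
time_s: 15.07
ee_pos: [0.4665, 0.2789, 0.0941]
eef_rot: [-1.567, -0.005, 2.908]
force: [0.2, -0.1, -1.9]
grip_width: 0.0204
time_s: 15.57
ee_pos: [0.4667, 0.2791, 0.1549]
eef_rot: [-1.568, -0.004, 2.908]
force: [-0.1, 0.3, -2.8]
grip_width: 0.0206
[0.4667145  0.27906466 0.15493121] [-1.56824076 -0.00397266  2.90754097] 0.02064654312942803 [-0.10241291  0.32696735 -2.76032749] [4.71228117e-01 3.35208436e-01 1.59634391e+00 6.71483108e-04
 1.21472192e+00 2.27583550e+00]
```

View pics/x_scene.png

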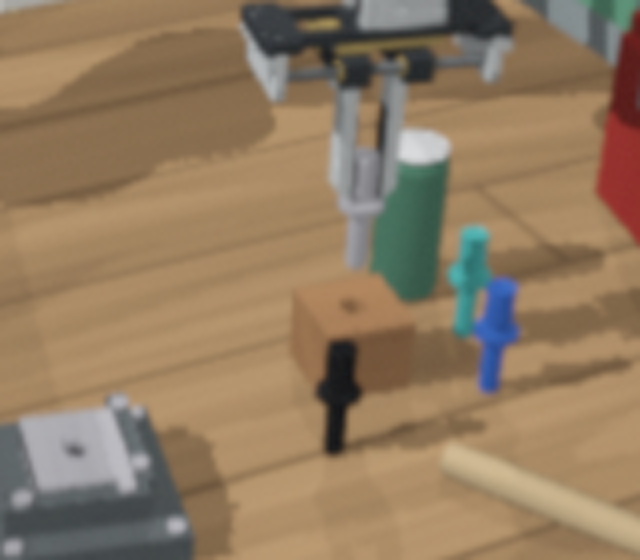

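View pics/x_wrist.png

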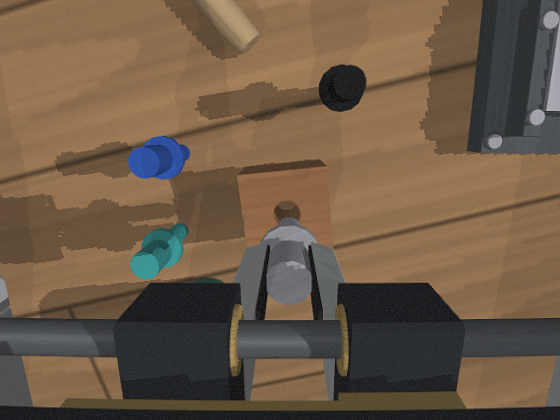

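```bash
python3 - <<'E'
from h import *
o=get_obs(); Rt=Ro.from_euler("xyz",o["eef_rot"]).as_matrix()
c=dict(np.load("x_wrist.npz")); uv,P=cloud(c)
a=(uv[:,0]>240)&(uv[:,0]<340)&(uv[:,1]>200)&(uv[:,1]<310); uv,P=uv[a],P[a]
q=(P-o["ee_pos"])@Rt*1000
print(np.histogram(q[:,1],bins=np.arange(-60,70,5)))
def fit(sel,nm):
    pts=q[sel][:,[0,2]].astype(np.float32); (cc,r)=cv2.minEnclosingCircle(pts); print(nm,sel.sum(),np.median(q[sel,1]),"tool x,z",np.round(cc,2),round(r,2),pts.min(0),pts.max(0))
rad=np.hypot(q[:,0],q[:,2])
fit((q[:,1]<-28)&(q[:,1]>-40)&(rad<16),"knobtop")
fit((q[:,1]<9)&(q[:,1]>-1)&(rad<24),"flange")
fit((q[:,1]>10)&(rad<24)&(q[:,1]<60),"shank")
E
```

```text
(array([ 297,  316,  297,  302,  283, 1997,  383,  364,  306,  309,  256,
         95,  758,  100,    0,    0,    0,    0,    0,    0,   17,   34,
         38,    7,    0]), array([-60, -55, -50, -45, -40, -35, -30, -25, -20, -15, -10,  -5,   0,
         5,  10,  15,  20,  25,  30,  35,  40,  45,  50,  55,  60,  65]))
knobtop 2027 -32.578865563559596 tool x,z [-2.18 -0.03] 14.85 [-11.601684 -13.302176] [10.751978 13.126843]
flange 858 3.50388543609718 tool x,z [-7.71 -0.55] 15.24 [-17.685331 -15.797854] [-2.9551928 14.688361 ]
shank 96 49.60121335848646 tool x,z [-4.27 -0.43] 7.2 [-9.044248  -7.6321683] [-4.2131557  6.7661514]
```

```bash
python3 - <<'E'
from h import *
for f in("w1","w4","w6","w8"):
    c=dict(np.load(f+".npz")); uv,P=cloud(c); p=toj(P)*1000; z=P[:,2]*1000
    m=(abs(p)<85).all(1)&(uv[:,1]<240)&(z>19)&(z<58); q=p[m]; zz=z[m]
    r=cv2.minAreaRect(q[np.ones(len(q),bool)].astype(np.float32)); print(f,np.round(r[0],2),np.round(r[1],1),round(r[2],2))
    a=(zz>46)&(zz<52); e=a&(q[:,0]>30)&(abs(q[:,1])<30); s=a&(q[:,1]>25)&(abs(q[:,0])<25)
    print("  fences", np.percentile(q[e,0],2).round(2),np.percentile(q[e,0],98).round(2),np.percentile(q[s,1],2).round(2),np.percentile(q[s,1],98).round(2))
c=cam("top"); uv,P=cloud(c); p=toj(P)*1000; z=P[:,2]*1000
m=(abs(p)<85).all(1)&(z>15)&(z<60); r=cv2.minAreaRect(p[m].astype(np.float32)); print("top",r)
o=get_obs(); R=Ro.from_euler("xyz",o["eef_rot"]); D=Ro.from_euler("xyz",[-np.pi/2,0,np.pi+JY])
print(np.rad2deg((D*R.inv()).as_rotvec()))
E
```

```text
w1 [ 0.04 -0.  ] [130.9 150.4] 90.0
  fences 39.81 53.09 32.25 45.72
w4 [-0.19  0.26] [150.9 130.5] 0.09
  fences 33.4 53.34 32.09 45.67
w6 [2.56 0.  ] [131.  145.8] 89.97
  fences 32.75 53.42 27.94 45.6
w8 [ 0.24 -0.01] [149.8 131. ] 0.01
  fences 32.1 53.1 27.07 45.93
top ((0.702880859375, -1.0923843383789062), (152.42453002929688, 130.63975524902344), 0.11996396631002426)
[ 0.17713662 -0.4249352  -0.04861183]
```

```bash
python3 -m jog '63.6 -254.8 0 0.18 -0.42 0 1;63.6 -254.8 0 0.18 -0.42 0 1;63.6 -254.8 0 0.18 -0.42 0 1;63.6 -254.8 0 0.18 -0.42 0 1;63.6 -254.8 0 0.18 -0.42 0 1;63.6 -254.8 0 0.18 -0.42 0 1;63.6 -254.8 0 0.18 -0.42 0 1;63.6 -254.8 -15 0.18 -0.42 0 1;63.6 -254.8 -32 0.18 -0.42 0 1;63.6 -254.8 -32 0.18 -0.42 0 1' 45; python3 -m jog '0 0 0 0 0 0 1;0 0 0 0 0 0 1'; python3 - <<'E'
from h import *
o=get_obs(); print(o["ee_pos"],toj(o["ee_pos"])*1000,o["eef_rot"],o["grip_width"],o["force"])
R=Ro.from_euler("xyz",o["eef_rot"]); D=Ro.from_euler("xyz",[-np.pi/2,0,np.pi+JY])
print(np.rad2deg((D*R.inv()).as_rotvec()))
c=cam("wrist"); np.savez("y1.npz",**c)
cv2.imwrite("pics/y1.png",cv2.resize(c["img"][120:330,190:390],None,fx=2.8,fy=2.8,interpolation=cv2.INTER_CUBIC)[:,:,::-1])
E
```

```text
time_s: 16.55
ee_pos: [0.528, 0.0237, 0.1177]
eef_rot: [-1.57, -0.006, 2.907]
force: [-1.2, 0.9, -4.5]
grip_width: 0.0201
time_s: 16.72
ee_pos: [0.5277, 0.0241, 0.1176]
eef_rot: [-1.57, -0.007, 2.907]
force: [0.1, 0.3, -2.3]
grip_width: 0.0203
[0.52769629 0.02409463 0.11759271] [[-3.33639091 -1.11252717]] [-1.56951368 -0.00677008  2.90720242] 0.020292533476071514 [ 0.09407964  0.30517942 -2.33855833]
[-0.0187134  -0.39435326 -0.03067739]
```

View pics/y1.png

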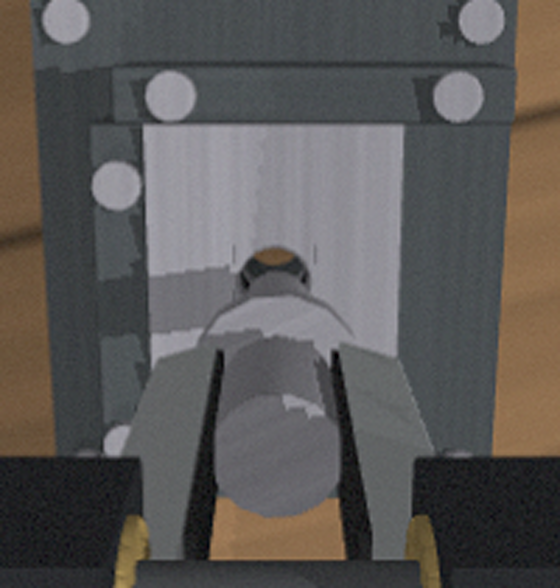

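```bash
python3 -m jog '2.6 0.2 0.5 0 -0.4 0 1;2.6 0.2 0.5 0 -0.4 0 1;2.6 0.2 0.5 0 -0.4 0 1;2.6 0.2 0.5 0 -0.4 0 1'; python3 - <<'E'
from h import *
o=get_obs(); print(o["ee_pos"],toj(o["ee_pos"])*1000,o["grip_width"],o["force"])
R=Ro.from_euler("xyz",o["eef_rot"]); D=Ro.from_euler("xyz",[-np.pi/2,0,np.pi+JY])
print(np.rad2deg((D*R.inv()).as_rotvec()))
c=cam("wrist"); np.savez("y2.npz",**c)
cv2.imwrite("pics/y2.png",cv2.resize(c["img"][120:330,190:390],None,fx=2.8,fy=2.8,interpolation=cv2.INTER_CUBIC)[:,:,::-1])
Rt=R.as_matrix();uv,P=cloud(c)
a=(uv[:,0]>240)&(uv[:,0]<340)&(uv[:,1]>150)&(uv[:,1]<310); uv,P=uv[a],P[a]
q=(P-o["ee_pos"])@Rt*1000; rad=np.hypot(q[:,0],q[:,2])
for nm,s in(("knob",(q[:,1]<-28)&(q[:,1]>-40)&(abs(q[:,2])<6)),("fl",(q[:,1]<9)&(q[:,1]>-1)&(rad<24)),("sh",(q[:,1]>10)&(q[:,1]<57.5)&(rad<12))):
    print(nm,s.sum(),np.median(q[s,1]).round(1),q[s].min(0).round(1),q[s].max(0).round(1))
p=toj(P)*1000; z=P[:,2]*1000
E
```

```text
time_s: 17.1
ee_pos: [0.5307, 0.0244, 0.1189]
eef_rot: [-1.571, 0.002, 2.907]
force: [-0.2, 0.5, -3.0]
grip_width: 0.02
[0.53070746 0.02440204 0.11890619] [[-0.47948505 -0.11266294]] 0.020026774070831085 [-0.21580901  0.45610127 -3.01406746]
[-0.0175663   0.09832822 -0.04744516]
knob 1203 -32.0 [-11.4 -33.9  -5.9] [ 10.5 -28.1   6. ]
fl 849 3.9 [-17.6  -1.  -15.9] [-3.1  8.9 14.9]
sh 96 50.2 [-8.8 41.4 -7.4] [-3.9 56.6  7. ]
```

View pics/y2.png

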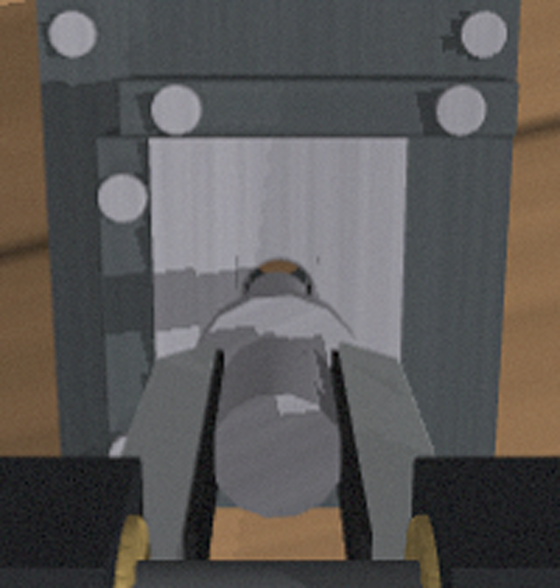

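```bash
python3 -m jog '-0.3 0 -2 0 0 0 1;-0.3 0 -4 0 0 0 1;-0.3 0 -6 0 0 0 1;-0.3 0 -7 0 0 0 1;-0.3 0 -8 0 0 0 1;-0.3 0 -8 0 0 0 1'; python3 - <<'E'
from h import *
o=get_obs(); print(o["ee_pos"],toj(o["ee_pos"])*1000,o["grip_width"],o["force"],o["moment"])
R=Ro.from_euler("xyz",o["eef_rot"]); D=Ro.from_euler("xyz",[-np.pi/2,0,np.pi+JY])
print(np.rad2deg((D*R.inv()).as_rotvec()))
E
```

```text
time_s: 17.65
ee_pos: [0.5303, 0.0243, 0.1105]
eef_rot: [-1.571, 0.001, 2.907]
force: [0.4, -1.2, -3.3]
grip_width: 0.0202
[0.53026116 0.02433844 0.11053496] [[-0.89872399 -0.27839526]] 0.020161252132413585 [ 0.39731583 -1.17103726 -3.3030445 ] [0.09112046 0.04444598 0.03738868]
[-0.01725433  0.06566449 -0.04028569]
```

```bash
python3 -m jog '0.1 0.1 -2 0 0 0 1;0.1 0.1 -4 0 0 0 1;0.1 0.1 -6 0 0 0 1;0.1 0.1 -8 0 0 0 1;0.1 0.1 -10 0 0 0 1;0.1 0.1 -10 0 0 0 1'; python3 - <<'E'
from h import *
o=get_obs(); print(o["ee_pos"],toj(o["ee_pos"])*1000,o["grip_width"],o["force"],o["moment"])
E
```

```text
time_s: 18.15
ee_pos: [0.5302, 0.0244, 0.1]
eef_rot: [-1.571, 0.0, 2.907]
force: [1.2, -0.4, -2.8]
grip_width: 0.0201
[0.53016611 0.02444054 0.10004469] [[-1.01492914 -0.20123056]] 0.020091112090810714 [ 1.17518323 -0.36411377 -2.78509058] [ 0.06782053 -0.02992437 -0.03868338]
```

```bash
python3 -m jog '0.1 0 -2 0 0 0 1;0.1 0 -4 0 0 0 1;0.1 0 -6 0 0 0 1;0.1 0 -8 0 0 0 1;0.1 0 -8 0 0 0 1'; python3 -m jog '0.1 0 -2 0 0 0 1;0.1 0 -4 0 0 0 1;0.1 0 -6 0 0 0 1;0.1 0 -8 0 0 0 1;0.1 0 -8 0 0 0 1';python3 - <<'E'
from h import *
o=get_obs(); print(o["ee_pos"],toj(o["ee_pos"])*1000,o["grip_width"],o["force"],o["moment"])
E
```

```text
time_s: 18.57
ee_pos: [0.5301, 0.0244, 0.0916]
eef_rot: [-1.571, -0.0, 2.907]
force: [0.2, 0.0, -1.5]
grip_width: 0.0202
time_s: 18.98
ee_pos: [0.53, 0.0244, 0.0831]
eef_rot: [-1.571, -0.001, 2.907]
force: [0.6, -0.6, -2.7]
grip_width: 0.0204
[0.53000624 0.02442122 0.08311728] [[-1.16590922 -0.2572338 ]] 0.020387922346744216 [ 0.63142447 -0.60873597 -2.73774766] [ 0.02387696 -0.04901546  0.03237254]
```

```bash
python3 -m jog '0.1 0 -1 0 0 0 1;0.1 0 -2 0 0 0 1;0.1 0 -3 0 0 0 1;0.1 0 -4 0 0 0 1;0.1 0 -5 0 0 0 1;0.1 0 -6 0 0 0 1' 55; python3 -m jog '0.1 0 -1 0 0 0 1;0.1 0 -2 0 0 0 1;0.1 0 -3 0 0 0 1;0.1 0 -4 0 0 0 1';python3 - <<'E'
from h import *
o=get_obs(); print(o["ee_pos"],toj(o["ee_pos"])*1000,o["grip_width"],o["force"],o["moment"])
E
```

```text
time_s: 19.48
ee_pos: [0.5303, 0.0244, 0.0772]
eef_rot: [-1.571, -0.0, 2.907]
force: [0.7, 0.1, 0.5]
grip_width: 0.02
time_s: 19.82
ee_pos: [0.5306, 0.0244, 0.0734]
eef_rot: [-1.571, 0.0, 2.907]
force: [-0.2, 0.5, 4.2]
grip_width: 0.0202
[0.53062081 0.02444732 0.07339084] [[-0.57429817 -0.0888001 ]] 0.020173632114300958 [-0.20840446  0.54621256  4.22089382] [0.14414127 0.06413756 0.02981004]
```

Catch resistance is about 7 N; continuing steadily.

```bash
python3 -m jog '0 0 -1 0 0 0 1;0 0 -2 0 0 0 1;0 0 -3 0 0 0 1;0 0 -4 0 0 0 1;0 0 -5 0 0 0 1'; python3 -m jog '0 0 -1 0 0 0 1;0 0 -2 0 0 0 1;0 0 -3 0 0 0 1;0 0 -3.5 0 0 0 1'; python3 - <<'E'
from h import *
o=get_obs(); print(o["ee_pos"],toj(o["ee_pos"])*1000,o["grip_width"],o["force"],o["moment"])
E
```

```text
time_s: 20.23
ee_pos: [0.5306, 0.0245, 0.0683]
eef_rot: [-1.571, 0.0, 2.907]
force: [-0.3, 0.8, 2.3]
grip_width: 0.0201
time_s: 20.57
ee_pos: [0.5306, 0.0245, 0.0646]
eef_rot: [-1.571, 0.0, 2.907]
force: [0.1, -0.0, 1.7]
grip_width: 0.0201
[0.53057882 0.02448602 0.0645886 ] [[-0.62414472 -0.0609289 ]] 0.02006435992679772 [ 0.12831231 -0.02228035  1.66678887] [ 0.12257029 -0.01169952 -0.06610084]
```

Expected seat at TCP z ≈ 62.5; small steps now.

```bash
python3 -m jog '0 0 -0.5 0 0 0 1;0 0 -1 0 0 0 1;0 0 -1.5 0 0 0 1;0 0 -2 0 0 0 1;0 0 -2.5 0 0 0 1'; python3 - <<'E'
from h import *
o=get_obs(); print(o["ee_pos"],o["grip_width"],o["force"],o["moment"])
E
```

```text
time_s: 20.98
ee_pos: [0.5308, 0.0244, 0.0627]
eef_rot: [-1.571, 0.001, 2.907]
force: [-4.9, 0.7, 15.6]
grip_width: 0.0204
[0.53076378 0.02444023 0.06266832] 0.020448546969038046 [-4.9396369   0.72964779 15.59397358] [ 0.03015356  1.03807266 -0.00417983]
```

```bash
python3 -m jog '0 0 -0.8 0 0 0 1;0 0 -1.1 0 0 0 1'; python3 - <<'E'
from h import *
o=get_obs(); print(o["ee_pos"],o["grip_width"],o["force"])
c=cam("wrist"); Rt=Ro.from_euler("xyz",o["eef_rot"]).as_matrix(); uv,P=cloud(c); np.savez("y3.npz",**c)
cv2.imwrite("pics/y3.png",cv2.resize(c["img"][120:330,190:390],None,fx=2.8,fy=2.8,interpolation=cv2.INTER_CUBIC)[:,:,::-1])
a=(uv[:,0]>240)&(uv[:,0]<340)&(uv[:,1]<310)&(uv[:,1]>180); q=P[a]; r=np.hypot(*(toj(q).T))
for lo,hi in((90,100),(54,64)):
    s=(q[:,2]*1000>lo)&(q[:,2]*1000<hi)&(r<.017); print(lo,s.sum(),np.median(q[s,2]))
E
```

```text
time_s: 21.15
ee_pos: [0.5308, 0.0244, 0.0626]
eef_rot: [-1.571, 0.001, 2.907]
force: [-7.2, 0.1, 19.8]
grip_width: 0.0201
[0.53082355 0.02442306 0.06261069] 0.020078334941270422 [-7.16398025  0.12367129 19.79669645]
90 2033 0.09476539941693965
54 822 0.05863604995215053
```

View pics/y3.png

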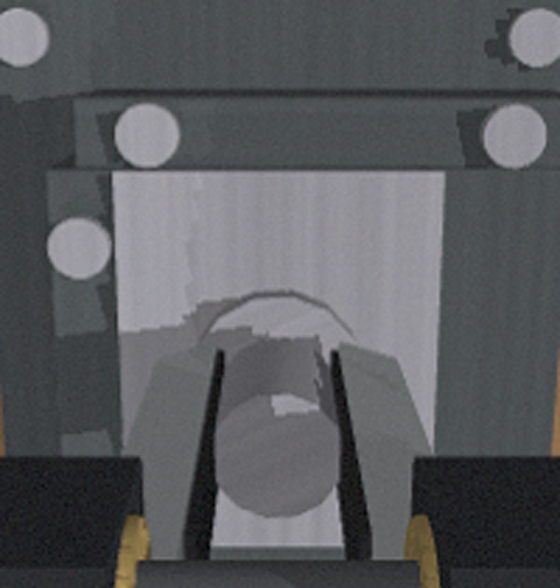

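```bash
python3 -m jog '0 0 0 0 0 0 1;0 0 0 0 0 0 0.5;0 0 0 0 0 0 0.5;0 0 0 0 0 0 0.5;0 0 0 0 0 0 0.5;0 0 0 0 0 0 0.5' 20; python3 -m jog '0 0 10 0 0 0 0.5;0 0 30 0 0 0 0.5;0 0 65 0 0 0 0.5;-60 14 95 0 0 0 0.5;-60 14 95 0 0 0 0.5;-60 14 95 0 0 0 0.5;-60 14 95 0 0 0 0.5'; python3 - <<'E'
from h import *
o=get_obs(); print(o["ee_pos"],o["grip_width"],o["force"])
c=cam("wrist"); uv,P=cloud(c); p=toj(P)*1000; z=P[:,2]*1000
cv2.imwrite("pics/y4.png",cv2.resize(c["img"][0:260,140:420],None,fx=2.2,fy=2.2,interpolation=cv2.INTER_CUBIC)[:,:,::-1])
m=(abs(p)<80).all(1)&(uv[:,1]<240)
for nm,lo,hi,rr in(("knob",90,100,16),("flange",56,64,20)):
    a=m&(z>lo)&(z<hi)&(np.hypot(*p.T)<rr); print(nm,a.sum(),np.median(z[a]),cv2.minEnclosingCircle(p[a].astype(np.float32)))
a=m&(z>51.6)&(z<55)&(p[:,0]<39)&(p[:,1]<31); print("top",np.median(z[a]),cv2.minAreaRect(p[a].astype(np.float32)))
t=cam("top"); cv2.imwrite("pics/t4.png",t["img"][:,:,::-1])
E
```

```text
time_s: 21.7
ee_pos: [0.5307, 0.0244, 0.0625]
eef_rot: [-1.571, 0.001, 2.907]
force: [-0.5, 0.3, -0.5]
grip_width: 0.0465
time_s: 22.28
ee_pos: [0.4708, 0.0386, 0.159]
eef_rot: [-1.572, 0.003, 2.908]
force: [0.7, 0.9, -0.1]
grip_width: 0.0469
[0.47075585 0.03861314 0.15903742] 0.04688399120018817 [ 0.72000193  0.88008309 -0.0646783 ]
knob 822 94.97570713172728 ((-0.7363549470901489, 0.5014216899871826), 10.892913818359375)
flange 657 58.99176261021711 ((-0.6395366191864014, 0.36239945888519287), 16.995473861694336)
top 52.89549252649883 ((-0.2747077941894531, -0.5034275054931641), (78.52447509765625, 62.98960494995117), 0.02246065065264702)
```

View pics/y4.png

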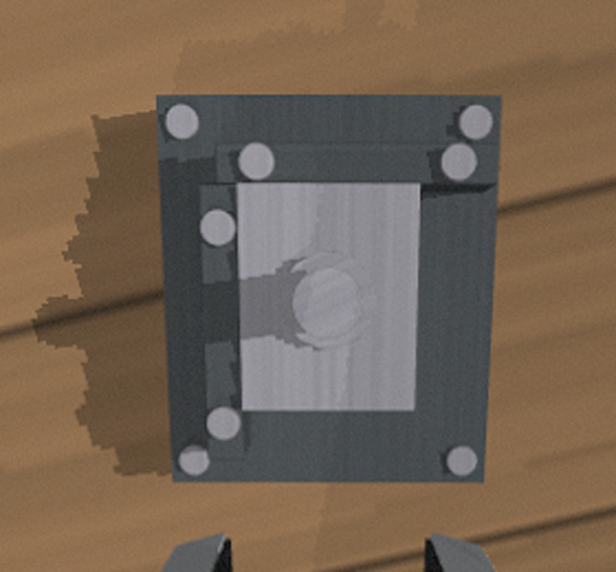

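View pics/t4.png

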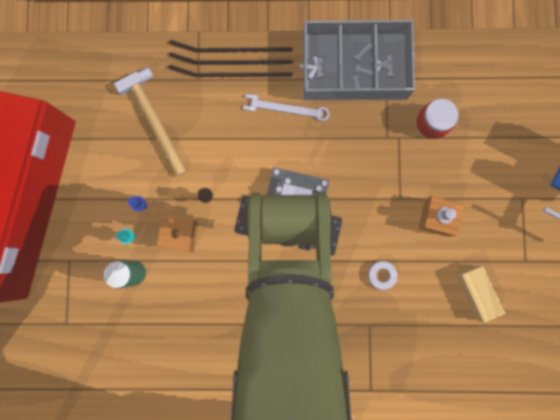

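```bash
python3 -c "
from station import *
print(hand_in())"
```

```text
the job is handed in; nothing more can be done
None
```

The pack is pinned and the job is handed in at about 22 s of the 64 s. The hand-in itself reports no verdict.

- **Pack:** I slid it against the end fence, then the side fence, then closed the last gap to the end fence. Each fence took about 19 N sideways at most, and upward force on the fingers reached 12 N. Afterwards the top strap lay square to the jig within about 0.1° and within 0.5 mm of home. The bore showed clear through the stack.
- **Choosing the pin:** I took the pin from the left block. Its flange measured about 34 mm and its knob 22 mm, and once lifted its shank looked about half the flange width. The other steel pin's flange came out near 39 mm in a rough measurement.
- **Pinning:** The pin passed the catch at about 7 N. I pressed until it stopped, with a final reading of about 20 N, then let go.
- **Last checks:** The flange top is at 59.0 mm and the strap top at 52.9 mm, so the 6 mm flange is fully down. The knob top is at 95.0 mm, as expected. The arm is clear of everything and the rest of the bench looks unchanged from above.
- **Disagreements:** The top camera placed the jig about 1 mm off the wrist camera's fit, which is within its stated calibration. The arm also settled a few millimetres off some commanded positions, so I re-measured and corrected before inserting the pin.

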